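# Clip down the cage's stay bar, then free its sagging bolt and hold the gate ajar

## Task

First push the stay bar at the left of the small sample cage down past the sprung jaw until it snaps home in its fork clip, so that the cage is braced to the bench plate. Then lift the sagging bolt by its upright knob so that its toe clears the bent-up lip of the keeper, draw it fully back, and swing the gate ajar towards you, about 6 cm at its free edge. The gate springs shut by itself: finish while still holding it ajar, with the bar still clipped, and do not shift the loose things standing round the cage.

Things in the scene. Friction and masses are not known exactly. Their poses are not given: they have to be found in the camera images.
- cage: Fixed sample cage of aluminium posts and clear panels on an 8 mm plate: 165 deep (x), 230 wide (y), 131 high. Origin on the bench, in the middle of the cage's width, in the plane of the gate (the cage's front); its x points from the gate into the cage, y to the left along the gate, z up. Two tubes and an amber bottle are fixed inside. Right of the gate, at y -100 to -125, sits the keeper; left of the cage stands the fork clip.
- bar_pivot (a point): Pivot of the stay bar, fixed on the cage's left side at (35, 115, 70) in the cage's frame. The bar turns about a line parallel to the cage's x.
- clip (a point): Where the bar's axis lies when home in the fork clip, at (35, 190, 70) in the cage's frame, 75 from the pivot. The clip is 20 long (y): a fixed prong on the +x side, top at 98, and on the -x side a sprung jaw, top about 101. Along the bar there are 54 free between bracket and clip, and 24 between clip and disc.
- bar (a joint): Stay bar: steel rod 12 thick from the pivot to the left (cage +y); at its end a push disc 26 across, 8 thick, centre 122 from the pivot. rad: 0 = level, home, a hard stop; positive = outer end raised. Starts 0.5 to 0.9, held by friction; let go unclipped below 0.45, a weak spring lifts it. It meets the jaw at about 0.3; pushing it past takes a few newtons (under 10). Clipped it rests at about 0.04.
- bar_pad (a point): Middle of the disc's top face (which faces up when the bar is home, at height 74).
- jaw (a joint): Sprung jaw of the clip, hinged at its foot: 0 = closed (over the bar when the bar is home), grows as it is pushed aside, to 0.7 rad. It springs back by itself.
- bolt (a joint): Sliding of the bolt along the gate, m: 0 = bolted, grows to 0.034 as it is drawn back to the left (gate's hinge side); starts 0 to 0.004. Drawn without lifting it stops dead at about 0.007, its toe against the keeper's lip. Unbolted (nose clear of the keeper) from 0.024. Light friction (under 1 N), stays where it is left.
- bolt_lift (a joint): Lift of the bolt in its over-tall staples, m: 0 = sagged, 0.016 = top stop. The toe clears the lip above 0.009. It falls back under its own weight, about 120 g, when let go; it must be lifted while it is drawn over the lip.
- bolt_knob (a point): Middle of the bolt's upright cylindrical knob, 15 across and 46 tall, that stands on a thinner stem above the rod, 20 in front of the gate's middle plane. With the bolt sagged this point is at height 151, the knob from 128 to 174: higher than the cage's top (131), so it can be pinched from above in any direction. With the gate shut and the bolt at 0 it lies at (-20, -47) in the cage's frame, and it moves left as the bolt is drawn.
- keeper (a point): Top edge of the keeper's bent-up lip, at (-20, -100, 81) in the cage's frame. The bolt is a 10 mm rod with a downturned toe at its right end that hooks behind this lip, inside the keeper's box of sheet steel (front cheek at x -34, top at height 125).
- gate_hinge (a point): Point on the gate's vertical hinge line, fixed, at (0, 93, 82) at the gate's left edge.
- gate_edge (a point): Middle of the gate's free (right) edge, 184 from the hinge line. The gate is 12 thick and 108 tall, its lower edge at 14.
- gate (a joint): Gate angle, rad: 0 = shut, grows as the gate swings to the front (cage -x, towards the robot), to 1.2. Ajar by 6 cm at the free edge = 0.33. A spring always closes it, 1 to 2 N at the knob. While bolted it has up to about 0.05 of play.
- slide_case: Loose flat dark case, 37 x 82 x 14, lying on the bench to the right in front; leave it alone. Origin at the centre of its underside.
- pen: Loose marker pen, 134 long, lying on the bench to the left in front; leave it alone. Origin at its underside's centre.
- tube: Loose upright 50 ml tube, 34 across, 108 tall, to the right of the cage; leave it alone. Origin at the centre of its underside.
- flask: Loose flat culture flask, 101 x 50 x 22, left of and behind the fork clip; leave it alone. Origin at the centre of its underside.

How it is judged:
By the outcome, as a careful person would: the job done as asked, in the order asked, and still so for the second after the job is handed in, while the arm keeps its last pose, push and grip.
It also fails if it takes over 48 s, if anything falls off the work surface, if the arm or the gripper's body presses on something with over 40 N, if the wrist force passes 120 N, or if a joint passes its speed limit or range.

## Robot

A 6-joint arm with a two-finger parallel gripper is mounted at the origin on a cart in front of the work surface, level with it; the furniture and walls round the work are solid. World frame = base frame: x ahead of the robot, y to its left, z up, the work surface at z = 0. Lengths are in m, angles in degrees, forces in N, time in s.
With the tool pointing down it reaches from about 0.35 to 0.875 m from the base axis. Payload 4.2 kg.
Tool frame: the origin (TCP) lies midway between the tips of the shut fingers; the grasp point (between the pads) lies 19 mm behind it; z points along the fingers, y is the line along which they close (so a half turn about z gives the same grasp; the last joint's range is limited). The gripper opens to 87 mm and grips with 3 to 60 N. Pads are 19 mm wide; open, the fingers measure 117 mm over their backs; the gripper's body (75 mm by 190 mm) begins 51 mm behind the grasp point.
Start: joints at [-59.209, 22.042, 0.453, 0, -68.411, -14.817], TCP at [0.172, -0.601, 0.223] pointing down, gripper open.
Joint ranges: [-179.83, 179.83], [-69.29, 118.12], [-61.27, 80.66], [-181.25, 117.63], [-171.15, -9.14], [-177.46, 177.46]. Speed limits (degrees/s): [159.86, 159.86, 180, 180, 180, 180].

## Interface

Orientations are given as a 3x3 rotation matrix whose columns are the frame's x, y, z axes.
In Python, from station import r, cams gives the robot as it stands.
- The arm moves only by the tool play_rows, never from a script. Its argument "commands" is text: rows parted by semicolons, each of 6 numbers parted by spaces: the shift along the world's x, y, z normalised to -1 to 1, where 1 is 30 mm, then the turn, a rotation vector about the world's x, y, z normalised to -1 to 1, where 1 is 0.15 rad. A call has 1 to 20 rows; each row shifts and turns the commanded pose from where the row before left it; what a row does not reach is not made up. A row lasts 1/10 s, in which the tool goes at most 50 mm and 8.59 degrees, less where a joint would pass 70% of its speed; a pose out of reach is approached as far as the arm can. A call with a number of a shift or a turn outside -1 to 1 is refused whole. A call with a gripper value outside its range is refused whole. "grip" is the finger opening in mm, from 0 to 87, set as the call begins (left out, the last holds). The fingers move at their own pace and stop on an object; the grip force is fixed at half the most. Time passes only in rows, so rows that do not move let the fingers close. It gives the time, the measured TCP pose, the force, the opening and the grip force at its end, in the units of the state.
- r.sense(): the state, without advancing time (a new reading comes with each control period).
- cams.capture(name): name is "scene" or "top" or "wrist"; returns (picture, depth): 400x640x3 uint8, blue, green, red; 400x640 float32, m along the optical axis (not along the pixel's ray), 0 where there is no reading.
- cams.camera_info(name): a dict with "mtx" (3x3 intrinsics, pixels), "R" (3x3) and "t" (3): a world point X has camera coordinates R X + t. Camera axes: x right, y down, z forward; pixel columns grow to the right and rows downward; lengths in m; the calibration is good to about 2 mm. A picture is of the moment at which its call begins: read the wrist's pose just before it. camera_info takes no time and is no camera call; for the wrist camera it gives the pose at the moment of the call.
- r.finish_job(): hands the job in; it is judged then, once.
The state is a dict: "time_s": time; "joints": joint angles; "joint_velocities": joint speeds; "effort": joint torques, N m; "tcp_pos": TCP position; "ee_rot": TCP orientation; "wrist_force": force on the tool from outside, world axes, zero at the start; "moment": the same for the moment, N m; "gripper_width": opening from 0.0 (shut) to 1.0 (fully open); "gripper_force": force on a finger pad.
Only numpy, scipy, OpenCV 4.12 (cv2) and the standard library are available. Lean on these libraries where they do the work, as an engineer would, in place of code of your own. Each camera call takes 0.05 s, during which the arm holds its last target. There are 200 camera calls.

## Working session

There is one attempt and no reset: what is moved stays moved. The work goes in short steps, Python scripts to look and compute and a tool call to move; the robot and the scene stay as the last step left them, time stands still between calls to the robot, and variables do not carry over. Pictures are saved under pics/ and viewed, at most 10 in all, crops included, and the job is handed in when it is done.

Besides the shell and the picture viewer there is one more tool, called as a command line: name --argument value ..., lists and objects as JSON in quotes. play_rows: Moves the arm, as the interface text tells. Scaled input: -1 to 1 covers 30 mm each way for a shift and 0.15 rad each way for a turn. Its arguments: {"type":"object","properties":{"commands":{"type":"string"},"grip":{"type":"number"}},"required":["commands"]}

```bash
mkdir -p pics; ls; cat > h.py <<'E'
import numpy as np, cv2
from station import r, cams
def grab(n):
    ci=cams.camera_info(n); im,d=cams.capture(n); return im,d,np.array(ci["mtx"]),np.array(ci["R"]),np.array(ci["t"])
def pts(d,K,R,t):
    v,u=np.mgrid[:d.shape[0],:d.shape[1]]
    c=np.stack([(u-K[0,2])/K[0,0]*d,(v-K[1,2])/K[1,1]*d,d],-1)
    return (c-t)@R
E
python3 - <<'E'
from h import *
for n in("scene","top"):
    im,d,K,R,t=grab(n); cv2.imwrite(f"pics/{n}0.png",im); np.savez(f"{n}0.npz",im=im,d=d,K=K,R=R,t=t); print(n,-R.T@t,R[2],K[0,0])
s=r.sense();print(s["tcp_pos"],s["ee_rot"],s["time_s"],s["wrist_force"])
E
```

```text
pics
scene [-0.47451373 -1.19196905  0.8607782 ] [ 0.57130227  0.6932995  -0.43926019] 475.7408806593326
top [ 0.43625305 -0.00199442  1.55783714] [ 0.04971433  0.0103186  -0.99871017] 484.42630727291515
[ 0.17187795 -0.60035873  0.22157692] [[-9.61439926e-01 -2.75014359e-01 -6.09780578e-04]
 [-2.75015022e-01  9.61438193e-01  1.82701041e-03]
 [ 8.38122410e-05  1.92425957e-03 -9.99998145e-01]] 0.1 [-0.08882286 -0.87207249 -0.64469884]
```

View pics/scene0.png

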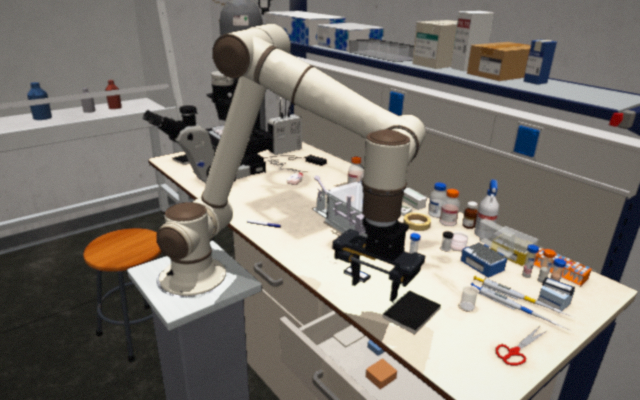

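View pics/top0.png

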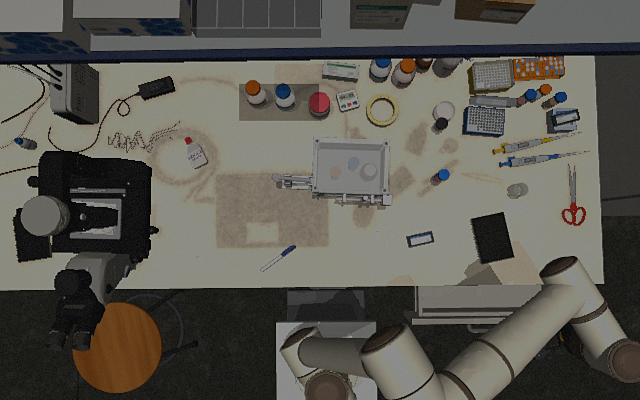

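The top view shows the cage at about (312–390, 138–205), with its gate towards the robot and the stay bar at (275–312, 181). The blue-capped tube is at (441, 176), the case at (420, 239) and the pen at (278, 258). I'll look closer.

```bash
python3 - <<'E'
from h import *
z=np.load("top0.npz");im,d=z["im"],z["d"]
c=im[125:220,260:410];cv2.imwrite("pics/topc.png",cv2.resize(np.clip(c*1.3,0,255).astype(np.uint8),None,fx=5.3,fy=5.3,interpolation=cv2.INTER_CUBIC))
P=pts(d,z["K"],z["R"],z["t"])
np.set_printoptions(linewidth=250,suppress=True)
print((P[130:214:3,266:402:4,2]*1000).astype(int))
for u,v in((315,140),(386,140),(315,195),(386,198),(276,181),(312,181)):print(u,v,P[v,u].round(3))
E
```

```text
[[  -1   -4    0   -3    0    2    0    1   -2    0   -7   -2   -1   -1   -2   -2   -4   -8    1    0    0   -2   -1   -1    1    2    3   -2    0   -4   -6    5 1557    3]
 [   1   -4    1   -1    9   -1    0    2    1    0   -6   -5   -2   -2    5    1  -12   -2   -4   -2    6   -1   -1   -6   -5    3    1    5    1   -3    2    1    4   -4]
 [  -3   -3    2   -1    0    1  -10   -1   -1    2   -7 1557   -1    4   -5    3    3   -6    1   -6    0    3    2   -3   -1   -3   -3   -4    1   -2   -1    0    4   -7]
 [  -1   -7    0   -3    6   -2    3   -1   -2   -2    1   -3  127  123  127  132  128  132  133  128  131  133  132  129  129  130  130  127  127  129   -4    0    0    0]
 [   1    6   -2    1    0   -4    4    1   -2    2   -3   -2  132  132  130  127  128  132  127  125  131  131  131  134  136  129  130  135  132  134  132   -1    1   -1]
 [  -5    1    0    1    2    3   -3    1    0    6    0   -1  134  129  126  130  132  131  126  132  129  131  127  128  130  125  126  127  129  137  129    1   -1   -1]
 [  -2 1557   -7    0    0    1   -2   -5    3    2    4    1 
[... 3221 characters left out ...]
 0]
 [   0    0    0    0    1    0   -5   -2    3   -2    1   -4    0   -4    4    0    2   -6    3    0   -6   -2    0   -1   -2   -2   -2   -2   -1   89   93    4    3    0]
 [  -6   -3    4   -4    1   -1   -3    2    1    0    0   -1    0   -3   -4    0    1    0    4    4    0   -4   -4    2    0    1   -4   -2    3    6   -2   -1    2   -2]
 [   2    0   -5   -3   -8   -2   -5    1    6   -5    1   -1    1    3    2    0   -4    0   -1    3    0    2    2    6    1   -1 1557   -2   -1    0   -1    0    0   -7]]
315 140 [0.706 0.024 0.139]
386 140 [ 0.706 -0.187  0.127]
315 195 [ 0.554  0.029 -0.002]
386 198 [ 0.533 -0.184  0.122]
276 181 [0.587 0.141 0.132]
312 181 [0.586 0.034 0.13 ]
```

View pics/topc.png

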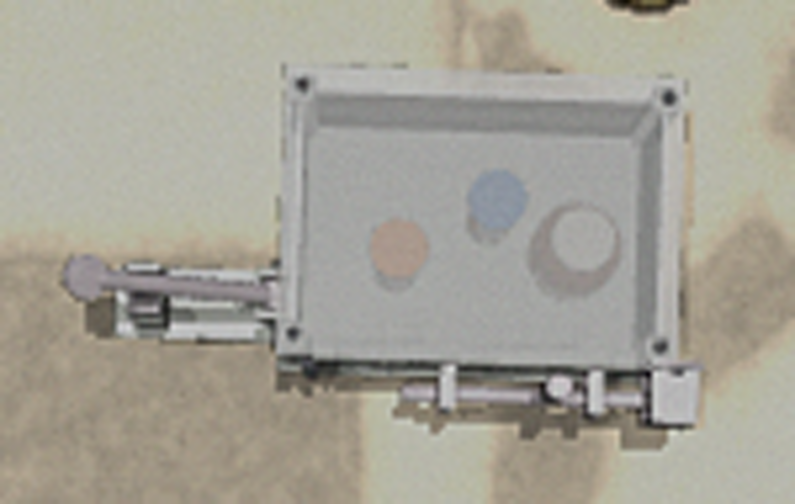

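The crop shows the bar's disc at about (85, 277), the knob at (560, 388), the keeper at (675, 397) and the roof yawed slightly. I'll fit the cage frame from the roof's depth outline.

```bash
python3 - <<'E'
from h import *
z=np.load("top0.npz");im,d=z["im"],z["d"];P=pts(d,z["K"],z["R"],z["t"])
m=((abs(P[...,2]-.13)<.015)).astype(np.uint8);m[:,:309]=0;m[:,395:]=0;m[:125]=0;m[193:]=0
m=cv2.morphologyEx(m,cv2.MORPH_OPEN,np.ones((5,5)))
K,R,t=z["K"],z["R"],z["t"];C=-R.T@t
def ray(u,v,h):
    w=R.T@np.array([(u-K[0,2])/K[0,0],(v-K[1,2])/K[1,1],1]);return C+w*(h-C[2])/w[2]
# edges at half-pixel
rows=range(145,190);L=np.array([ray(np.flatnonzero(m[v])[0]-.5,v,.131)[:2] for v in rows]);Rr=np.array([ray(np.flatnonzero(m[v])[-1]+.5,v,.131)[:2] for v in rows])
B=np.array([ray(u,np.flatnonzero(m[:,u])[0]-.5,.131)[:2] for u in range(318,383)])
for n,e in(("L",L),("R",Rr)):
    p=np.polyfit(e[:,0],e[:,1],1);print(n,p,np.degrees(np.arctan(p[0])),np.std(e[:,1]-np.polyval(p,e[:,0])))
    if n=="L":pl=p
    else:pr=p
pb=np.polyfit(B[:,1],B[:,0],1);print("B",pb,np.degrees(np.arctan(-pb[0])))
yaw=-np.arctan(pb[0]);yaw=np.mean([yaw,yaw,np.arctan(pl[0]),np.arctan(pr[0])])
ex=np.array([np.cos(yaw),np.sin(yaw)]);ey=np.array([-ex[1],ex[0]])
xb=(B@ex).mean();yl=(L@ey).mean();yr=(Rr@ey).mean()
print("yaw",np.degrees(yaw),"width",yl-yr)
O=ex*(xb-.165)+ey*(yl+yr)/2
print("O",O)
f=lambda x,y:O+ex*x/1000+ey*y/1000
print("knob",f(-20,-47),"pivot",f(35,115),"clip",f(35,190),"padhome",f(35,237))
# knob measured in image: crop pix (560,388)
u,v=260+560/5.3,125+388/5.3;print("knob img",ray(u,v,.174),"disc",ray(260+85/5.3,125+277/5.3,.135),"keeper top centre",ray(260+675/5.3,125+397/5.3,.125),f(-17,-112))
k=P[190:203,262+100:262+108].reshape(-1,3);k=k[k[:,2]>.15];print(len(k),k.mean(0))
k=P[170:188,266:283].reshape(-1,3);k=k[(k[:,2]>.115)&(k[:,2]<.16)];print(len(k),np.median(k,0),k.min(0),k.max(0))
E
```

```text
L [-0.04007313  0.05872717] -2.2947934246959933 0.0008794913161292467
R [-0.04910326 -0.16037703] -2.8111516964975944 0.0008543918889989275
B [0.04838125 0.71651155] -2.7698816020148906
yaw -2.6614270813058423 width 0.22451727308065256
O [ 0.54769153 -0.07509108]
knob [ 0.52553071 -0.12111171] pivot [0.58799368 0.03815968] clip [0.59147623 0.11307879] padhome [0.59365863 0.16002809]
knob img [ 0.52962085 -0.11965676  0.174     ] disc [0.59745762 0.14039596 0.135     ] keeper top centre [ 0.52710657 -0.18788625  0.125     ] [ 0.52550926 -0.1861809 ]
23 [ 0.53009262 -0.11727179  0.17249784]
72 [0.5981226  0.14033215 0.13418579] [0.58617515 0.1231349  0.12351785] [0.61020269 0.15185509 0.14669657]
```

play_rows --commands "0.55 0.8 0.13 0 0 -0.1085;0.55 0.8 0.13 0 0 -0.1085;0.55 0.8 0.13 0 0 -0.1085;0.55 0.8 0.13 0 0 -0.1085;0.55 0.8 0.13 0 0 -0.1085;0.55 0.8 0.13 0 0 -0.1085;0.55 0.8 0.13 0 0 -0.1085;0.55 0.8 0.13 0 0 -0.1085;0.55 0.8 0.13 0 0 -0.1085;0.55 0.8 0.13 0 0 -0.1085;0.55 0.8 0.13 0 0 -0.1085;0.55 0.8 0.13 0 0 -0.1085;0.55 0.8 0.13 0 0 -0.1085;0.55 0.8 0.13 0 0 -0.1085;0.55 0.8 0.13 0 0 -0.1085;0.55 0.8 0.13 0 0 -0.1085;0.55 0.8 0.13 0 0 -0.1085;0.55 0.8 0.13 0 0 -0.1085;0.55 0.8 0.13 0 0 -0.1085;0.55 0.8 0.13 0 0 -0.1085;" --grip 0

```text
time_s: 2.1
tcp_pos: [0.5023, -0.1197, 0.3003]
ee_rot: [[-0.999, 0.047, -0.001], [0.047, 0.999, 0.0], [0.001, 0.0, -1.0]]
wrist_force: [1.0, -0.4, 0.3]
gripper_width: 0.007
gripper_force: 0.0
```

Next I move over the bar's disc (x 0.585, y 0.14) and look from there.

play_rows --commands "0 0.87 0 0 0 0;0 0.87 0 0 0 0;0 0.87 0 0 0 0;0 0.87 0 0 0 0;0.34 0.87 0 0 0 0;0.34 0.87 0 0 0 0;0.34 0.87 0 0 0 0;0.34 0.87 0 0 0 0;0.34 0.87 0 0 0 0;0.34 0.87 0 0 0 0;0 0 0 0 0 0"

```text
time_s: 3.2
tcp_pos: [0.5638, 0.1427, 0.299]
ee_rot: [[-0.999, 0.044, -0.002], [0.044, 0.999, -0.0], [0.002, -0.0, -1.0]]
wrist_force: [-0.6, 0.5, 1.0]
gripper_width: 0.007
gripper_force: 0.0
```

```bash
python3 - <<'E'
from h import *
im,d,K,R,t=grab("wrist");cv2.imwrite("pics/w1.png",im);np.savez("w1.npz",im=im,d=d,K=K,R=R,t=t);print(-R.T@t,R)
P=pts(d,K,R,t);print(r.sense()["tcp_pos"])
for h in (0.06,.08,0.1,.12,.135):
    q=P[(abs(P[...,2]-h)<.005)&(d>0)];q=q[(q[:,1]>.06)&(q[:,1]<.2)&(abs(q[:,0]-.59)<.05)];print(h,len(q),q.mean(0),q.min(0),q.max(0))
E
```

```text
[0.49292887 0.14625153 0.46164776] [[ 0.04322571  0.99906476 -0.00106792]
 [ 0.96460191 -0.04145625  0.26043145]
 [ 0.26014361 -0.01228745 -0.96549175]]
[0.563138   0.14130757 0.29928871]
0.06 131 [0.5909783  0.11370905 0.06099063] [0.58015558 0.10197553 0.05544589] [0.60712899 0.12363698 0.06498442]
0.08 60 [0.58576808 0.11408539 0.08128654] [0.5838846  0.10409364 0.07505293] [0.59586516 0.12198609 0.08493406]
0.1 225 [0.59227734 0.09244784 0.10001036] [0.58274343 0.06770862 0.09500483] [0.61055794 0.12200506 0.10495983]
0.12 159 [0.59616842 0.11246067 0.12000103] [0.59164919 0.09997583 0.11504388] [0.60327584 0.1270067  0.12499696]
0.135 384 [0.59802917 0.14038533 0.13560524] [0.58662123 0.12377168 0.13020643] [0.61158422 0.15437052 0.13998409]
```

View pics/w1.png

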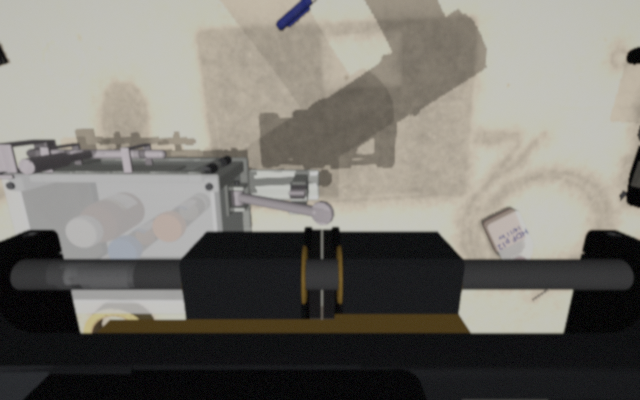

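The wrist view shows the disc at (320, 212) and the fork clip at (310, 183). The disc centre is at (0.598, 0.140, 0.135), an angle of about 0.53 rad, which fits the top view. I'll push it down along its arc.

play_rows --commands "0.2 0.03 -0.8 0 0 0;0.2 0.03 -0.8 0 0 0;0.2 0.03 -0.8 0 0 0;0.2 0.03 -0.8 0 0 0;0.2 0.03 -0.8 0 0 0;0.2 0.03 -0.8 0 0 0;0 0.05 -0.3 0 0 0;0 0.08 -0.3 0 0 0;0 0.08 -0.3 0 0 0;0 0.08 -0.3 0 0 0;0 0.07 -0.3 0 0 0"

```text
time_s: 4.35
tcp_pos: [0.6004, 0.1574, 0.1128]
ee_rot: [[-0.999, 0.046, 0.004], [0.046, 0.999, 0.002], [-0.004, 0.002, -1.0]]
wrist_force: [-0.5, 2.0, 6.6]
gripper_width: 0.007
gripper_force: 2.2
```

play_rows --commands "0 0.04 -0.2 0 0 0;0 0.04 -0.2 0 0 0;0 0.03 -0.2 0 0 0;0 0.03 -0.2 0 0 0;0 0.02 -0.2 0 0 0;0 0 -0.16 0 0 0;0 0 0 0 0 0"

```text
time_s: 5.05
tcp_pos: [0.5983, 0.1607, 0.0753]
ee_rot: [[-0.999, 0.047, -0.003], [0.047, 0.999, -0.001], [0.003, -0.001, -1.0]]
wrist_force: [-1.2, 0.5, 1.2]
gripper_width: 0.008
gripper_force: 0.3
```

play_rows --commands "0 0 -0.1 0 0 0;0 0 0 0 0 0"

```text
time_s: 5.25
tcp_pos: [0.5991, 0.1609, 0.0744]
ee_rot: [[-0.999, 0.046, -0.0], [0.046, 0.999, -0.001], [0.0, -0.001, -1.0]]
wrist_force: [-1.3, 0.6, 4.2]
gripper_width: 0.002
gripper_force: 2.1
```

play_rows --commands "0 0 0.4 0 0 0;0 0 0.8 0 0 0;0 0 1 0 0 0;0 0 1 0 0 0;0 0 1 0 0 0;0 0 1 0 0 0;-0.5 0 0.6 0 0 0;-0.5 0 0.6 0 0 0;0 0 0 0 0 0"

```text
time_s: 6.15
tcp_pos: [0.5693, 0.1613, 0.27]
ee_rot: [[-0.999, 0.046, 0.006], [0.046, 0.999, 0.003], [-0.006, 0.003, -1.0]]
wrist_force: [-0.1, 0.0, 0.0]
gripper_width: 0.005
gripper_force: 0.0
```

```bash
python3 - <<'E'
from h import *
print(r.sense()["tcp_pos"])
im,d,K,R,t=grab("wrist");P=pts(d,K,R,t)
for lo,hi in((.06,.15),(.15,.176)):
    q=P[(P[...,2]>.03)&(P[...,2]<.16)&(d>0)];q=q[(q[:,1]>lo)&(q[:,1]<hi)&(abs(q[:,0]-.597)<.03)];print(len(q),np.median(q,0),q.max(0))
cv2.imwrite("pics/w2.png",cv2.resize(im[130:235,180:380],None,fx=4,fy=4))
E
```

```text
[0.56932177 0.16126041 0.2699672 ]
1415 [0.59498155 0.11241989 0.07762848] [0.61357312 0.14994561 0.10326047]
374 [0.59882395 0.16019132 0.07853872] [0.61218135 0.17160353 0.08075919]
```

View pics/w2.png

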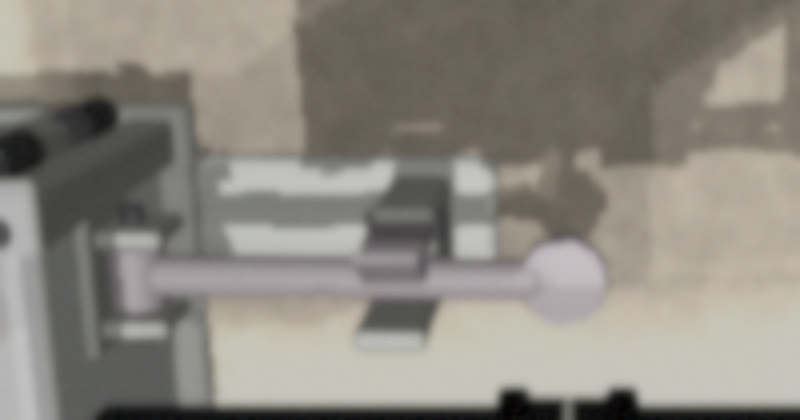

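The bar is clipped: the disc is at height 0.0785 (0.04 rad), and the jaw sits over the bar at (395, 260) in the crop. Now to the knob.

play_rows --commands "-0.2 -0.93 0 0 0 0;-0.2 -0.93 0 0 0 0;-0.2 -0.93 0 0 0 0;-0.2 -0.93 0 0 0 0;-0.2 -0.93 0 0 0 0;-0.2 -0.93 0 0 0 0;-0.2 -0.93 0 0 0 0;-0.2 -0.93 0 0 0 0;-0.2 -0.93 0 0 0 0;-0.2 -0.93 0 0 0 0;0 0 0 0 0 0" --grip 50

```text
time_s: 7.3
tcp_pos: [0.5083, -0.1203, 0.2645]
ee_rot: [[-0.999, 0.051, -0.003], [0.051, 0.999, -0.0], [0.003, -0.0, -1.0]]
wrist_force: [0.5, -0.0, -1.3]
gripper_width: 0.572
gripper_force: 0.0
```

```bash
python3 - <<'E'
from h import *
print(r.sense()["tcp_pos"])
im,d,K,R,t=grab("wrist");P=pts(d,K,R,t)
s=(P[...,2]>.145)&(P[...,2]<.18)&(d>0)&(abs(P[...,1]+.119)<.03)&(abs(P[...,0]-.53)<.03)
q=P[s];print(len(q),np.median(q,0),q.min(0),q.max(0));q=q[q[:,2]>.169];print(len(q),q.mean(0),q.min(0),q.max(0))
cv2.imwrite("pics/w3.png",cv2.resize(im[100:260,160:480],None,fx=2.5,fy=2.5))
E
```

```text
[ 0.50827458 -0.12034738  0.26452181]
393 [ 0.52804583 -0.11801985  0.1731767 ] [ 0.52382392 -0.12525919  0.14504497] [ 0.53883889 -0.11071805  0.17586136]
249 [ 0.53079131 -0.11808898  0.17370677] [ 0.52402659 -0.12506468  0.16921182] [ 0.53883889 -0.11094265  0.17586136]
```

View pics/w3.png

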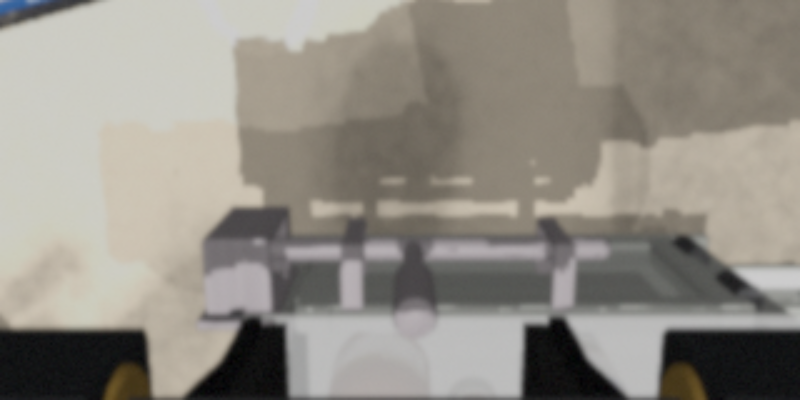

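The picture shows the knob upright at (414, 315), the keeper at (240, 260) and clear fingers to both sides. The knob's top is at (0.531, −0.118, 0.174), as expected.

play_rows --commands "0.4 0.04 -0.2 0 0 0;0.37 0.04 -0.4 0 0 0;0 0 -0.8 0 0 0;0 0 -0.8 0 0 0;0 0 -0.8 0 0 0;0 0 -0.7 0 0 0;0 0 -0.45 0 0 0;0 0 0 0 0 0"

```text
time_s: 8.15
tcp_pos: [0.5313, -0.1144, 0.1376]
ee_rot: [[-0.999, 0.046, -0.007], [0.046, 0.999, 0.0], [0.007, -0.0, -1.0]]
wrist_force: [0.2, 0.2, -0.3]
gripper_width: 0.574
gripper_force: 0.0
```

play_rows --commands "0 0 0 0 0 0;0 0 0 0 0 0;0 0 0 0 0 0;0 0 0 0 0 0;0 0 0 0 0 0;0 0 0 0 0 0;0 0 0 0 0 0" --grip 0

```text
time_s: 8.85
tcp_pos: [0.5326, -0.1156, 0.1418]
ee_rot: [[-0.999, 0.047, 0.001], [0.047, 0.999, -0.0], [-0.001, -0.0, -1.0]]
wrist_force: [-0.1, -0.3, 2.1]
gripper_width: 0.164
gripper_force: 30.0
```

play_rows --commands "0 0 0.15 0 0 0;0 0 0.15 0 0 0;0 0 0.13 0 0 0;0 0 0 0 0 0;0 0 0 0 0 0"

```text
time_s: 9.35
tcp_pos: [0.5324, -0.1154, 0.1542]
ee_rot: [[-0.999, 0.047, 0.0], [0.047, 0.999, 0.0], [-0.0, 0.0, -1.0]]
wrist_force: [0.8, -0.6, -1.5]
gripper_width: 0.165
gripper_force: 30.0
```

play_rows --commands "0.01 0.2 0 0 0 0;0.01 0.2 0 0 0 0;0.01 0.2 0 0 0 0;0.01 0.2 0 0 0 0;0.01 0.2 0 0 0 0;0 0 0 0 0 0;0 0 0 0 0 0"

```text
time_s: 10.05
tcp_pos: [0.5324, -0.0872, 0.154]
ee_rot: [[-0.999, 0.047, -0.004], [0.047, 0.999, -0.004], [0.003, -0.004, -1.0]]
wrist_force: [-0.2, -9.3, -1.3]
gripper_width: 0.159
gripper_force: 30.0
```

The bolt is up against its back stop: about 28 mm drawn from a start of about 3 mm. Now I swing the gate along its arc, turning the tool with it.

play_rows --commands "-0.099 0.01 0 0 0 -0.189;-0.099 0.028 0 0 0 -0.189;-0.099 0.028 0 0 0 -0.189;0 0 0 0 0 0"

```text
time_s: 10.45
tcp_pos: [0.5235, -0.0847, 0.1541]
ee_rot: [[-0.991, 0.132, -0.003], [0.132, 0.991, -0.002], [0.003, -0.003, -1.0]]
wrist_force: [0.4, -6.0, -1.1]
gripper_width: 0.156
gripper_force: 30.0
```

Forces are low and the gate is following. I'll continue.

play_rows --commands "-0.097 0.036 0 0 0 -0.189;-0.097 0.036 0 0 0 -0.189;-0.097 0.036 0 0 0 -0.189;-0.092 0.044 0 0 0 -0.189;-0.092 0.044 0 0 0 -0.189;-0.092 0.044 0 0 0 -0.189;-0.089 0.052 0 0 0 -0.189;-0.089 0.052 0 0 0 -0.189;-0.089 0.052 0 0 0 -0.189;0 0 0 0 0 0;0 0 0 0 0 0"

```text
time_s: 11.55
tcp_pos: [0.4987, -0.0725, 0.154]
ee_rot: [[-0.926, 0.377, -0.003], [0.377, 0.926, -0.002], [0.002, -0.003, -1.0]]
wrist_force: [-0.2, -6.1, -0.9]
gripper_width: 0.158
gripper_force: 30.0
```

```bash
python3 - <<'E'
from h import *
s=r.sense();print(s["tcp_pos"],s["wrist_force"],s["time_s"])
im,d,K,R,t=grab("scene");im2,d2,K2,R2,t2=grab("wrist")
a=cv2.resize(im[160:260,300:440],(700,500),interpolation=cv2.INTER_CUBIC);cv2.imwrite("pics/s4.png",a);cv2.imwrite("pics/w4.png",im2)
P=pts(d2,K2,R2,t2);C=np.array([.5528,-.0749]);ya=np.radians(-2.66);ex=np.array([np.cos(ya),np.sin(ya)]);ey=np.array([-ex[1],ex[0]])
g=(P[...,:2]-C);X=g@ex;Y=g@ey;Z=P[...,2]
for lo in range(-110,80,10):
    s=(d2>0)&(Y*1000>lo)&(Y*1000<lo+10)&(Z>.11)&(Z<.128)&(X<.0)&(X>-.12)
    if s.sum()>5:print(lo,s.sum(),np.percentile(X[s],[5,50,95]).round(4))
k=(d2>0)&(abs(X-.035)<.03)&(Y>.225)&(Y<.25)&(Z>.03);print("disc",k.sum(),np.median(Z[k]) if k.sum() else 0)
E
```

```text
[ 0.49871179 -0.07247093  0.15400818] [-0.15224594 -6.07424848 -0.91789438] 11.55
-60 177 [-0.0844 -0.0746 -0.0691]
-50 254 [-0.0846 -0.0807 -0.0704]
-30 71 [-0.0507 -0.0498 -0.0036]
-20 6 [-0.0036 -0.0034 -0.0029]
-10 34 [-0.0588 -0.0583 -0.0566]
0 84 [-0.0589 -0.058  -0.0553]
10 42 [-0.0371 -0.0332 -0.0318]
20 314 [-0.0559 -0.0468 -0.0382]
30 102 [-0.0551 -0.053  -0.0458]
disc 98 0.07463308428013318
```

View pics/w4.png

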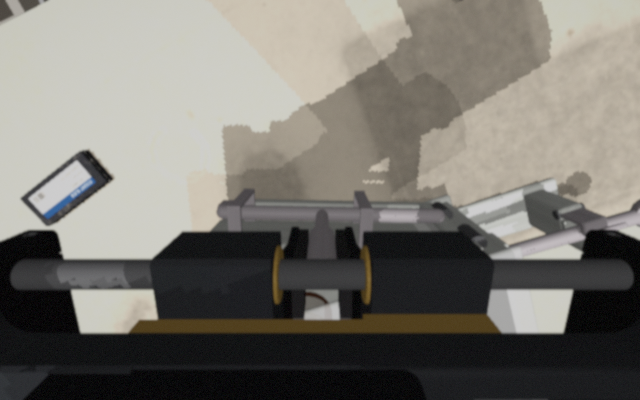

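The picture shows the gate swung out with the knob in the pads at (320, 230), the bolt clear of the keeper and the bar still in its clip at right (560, 230). From the knob's position the gate is at about 0.34 rad and the bolt is drawn about 34 mm, so I'm handing in.

```bash
python3 -c "
from station import r
print(r.finish_job())"
```

```text
the job is handed in; nothing more can be done
None
```

The job is handed in: the bar is clipped home, the bolt was lifted and drawn fully back (about 34 mm), and the gripper is holding the gate about 6 cm ajar; the arm stayed clear of the loose things, though I did not re-measure them.

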